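# Find the jig plate's soft foot and set its cam shim

### The arm

A 6-joint arm with a two-finger parallel gripper is mounted at the origin on a cart in front of the work surface, level with it; the furniture and walls round the work are solid. World frame = base frame: x ahead of the robot, y to its left, z up, the work surface at z = 0. Lengths are in m, angles in rad, forces in N, time in s.
With the tool pointing down it reaches from about 0.35 to 0.975 m from the base axis. Payload 7.1 kg.
Tool frame: the origin (TCP) lies midway between the tips of the shut fingers; the grasp point (between the pads) lies 19 mm behind it (arm.hold_point_z is the distance from the TCP to the grasp point, in m); z points along the fingers, y is the line along which they close (so a half turn about z gives the same grasp; the last joint's range is limited). The gripper opens to 88 mm and grips with 3 to 60 N. Pads are 20 mm wide; open, the fingers measure 115 mm over their backs; the gripper's body (75 mm by 178 mm) begins 61 mm behind the grasp point.
Start: joints at [-1.229, 0.423, 1.63, -0, 1.089, -0.019], TCP at [0.221, -0.585, 0.223] pointing down, gripper open.
Joint ranges: [-3, 3], [-0.9, 2.11], [0.09, 2.58], [-1.31, 4.45], [0.11, 2.69], [-2.54, 2.54]. Speed limits (rad/s): [2.39, 2.39, 3.01, 3.14, 3.14, 3.14].

### API

Orientations are given as a unit quaternion [w, x, y, z].
In Python, from cell import sensors, optics, hand_in, arm gives the robot as it stands. The module is installed in compiled form; this text tells all that it offers.
- The arm moves only by the tool carry_out, never from a script. Its argument "plan" is one flat list of numbers, 5 for each row, row after row: the closure, from -1 (fully open) to 1 (shut), then the shift along the tool's x, y, z in mm, then the turn about the tool's z in degrees. In form: [claw, tx, ty, tz, yaw, claw, tx, ty, tz, yaw, ...]. A call has 1 to 8 rows; each row shifts and turns the commanded pose from where the row before left it, along the tool's axes as they then stand; what a row does not reach is not made up. A row lasts 1/8 s, in which the tool goes at most 62.5 mm and 10.7 degrees, less where a joint would pass 70% of its speed; a pose out of reach is approached as far as the arm can. A call with a gripper value outside its range is refused whole. The fingers move at their own pace and stop on an object; "squeeze" is the grip in N (left out, the last holds). Time passes only in rows, so rows that do not move let the fingers close. It gives the time, the measured TCP pose, the force, the opening and the grip force at its end, in the units of the state.
- sensors.sense(): the state, without advancing time (a new reading comes with each control period).
- optics.grab_frame(name): name is "scene" or "side" or "wrist"; returns a dict with "frame" (420x560x3 uint8, red, green, blue), "fx", "fy", "cx", "cy" (pixels), "pose" (4x4, takes a point from camera to world coordinates). Camera axes: x right, y down, z forward; pixel columns grow to the right and rows downward; lengths in m; the calibration is good to about 2 mm. A picture is of the moment at which its call begins. There is no depth.
- hand_in(): hands the job in; it is judged then, once.
The state is a dict: "time": time; "joint_positions": joint angles; "joint_velocities": joint speeds; "tau": joint torques, N m; "tool_pos": TCP position; "ee_rot": TCP orientation; "force": force on the tool from outside, world axes, zero at the start; "moment": the same for the moment, N m; "opening": finger opening in m; "grasp_force": force on a finger pad.
Only numpy, scipy, OpenCV 4.12 (cv2) and the standard library are available. Lean on these libraries where they do the work, as an engineer would, in place of code of your own. Each camera call takes 0.05 s, during which the arm holds its last target. There are 200 camera calls.

### The job

The drilling-jig plate rocks because one of its four rubber feet has gone soft. With the fingertips press firmly on the corner screws, one corner after another, until you find the one that sinks; press down that corner's orange-tabbed shim lever until it lies flat, then press the same corner firmly once more so that it bears on its shim. Leave the other three levers raised, do not shift or lift the plate, and leave the tools around it alone.

Things in the scene. Friction and masses are not known exactly. Their poses are not given: they have to be found in the camera images.
- plate: ground steel base plate of a drilling jig, 180 mm (its x, away from the robot) x 220 mm (its y, to the left) x 12 mm, 3 kg, loose on four round rubber feet, one under each corner screw. Origin: centre of its underside, 24 mm above the bench; top face 36 mm above the bench. The clamped oak block and fixture along its middle reach up to 85 mm above the bench; the corners are clear
- corner_fl (a point): dark countersunk screw in the plate's front left corner (front = near the robot), level with its top face, at plate x -65, y +80 mm, right above a rubber foot; press here (10 N is firm). On a sound foot it gives under 1 mm; on the soft one (any corner, looks the same) it sinks about 4 mm to a stop under 5 to 6 N and springs back when let go
- corner_fr (a point): dark countersunk screw in the plate's front right corner (front = near the robot), level with its top face, at plate x -65, y -80 mm, right above a rubber foot; press here (10 N is firm). On a sound foot it gives under 1 mm; on the soft one (any corner, looks the same) it sinks about 4 mm to a stop under 5 to 6 N and springs back when let go
- corner_bl (a point): dark countersunk screw in the plate's back left corner (front = near the robot), level with its top face, at plate x +65, y +80 mm, right above a rubber foot; press here (10 N is firm). On a sound foot it gives under 1 mm; on the soft one (any corner, looks the same) it sinks about 4 mm to a stop under 5 to 6 N and springs back when let go
- corner_br (a point): dark countersunk screw in the plate's back right corner (front = near the robot), level with its top face, at plate x +65, y -80 mm, right above a rubber foot; press here (10 N is firm). On a sound foot it gives under 1 mm; on the soft one (any corner, looks the same) it sinks about 4 mm to a stop under 5 to 6 N and springs back when let go
- shim_fl (a joint): front left cam-shim lever, 76 mm long, rad: 0 (0 to 0.08 at start) raised, sloping up and out to the left at 54 deg; 0.95 flat. Level pin along plate x at x -65, y +124 mm, 25.5 mm above the bench. Light friction, stays where left. Flat, its cam is 1.5 mm off the bench: a sound corner never reaches it, the soft one bears on it when pressed, after sinking 1 to 2 mm
- tab_fl (a point): middle of the upper face of the orange thumb tab (26x30x8 mm) of the front left shim lever, 60 mm out from the pin; some 80 mm above the bench raised, 33 mm flat. A finger going straight down 26 mm outward of the pin (plate y +150 mm) stays on the lever all the way, with about 2 N; there the flat lever's upper face is 31 mm above the bench
- shim_fr (a joint): front right cam-shim lever, 76 mm long, rad: 0 (0 to 0.08 at start) raised, sloping up and out to the right at 54 deg; 0.95 flat. Level pin along plate x at x -65, y -124 mm, 25.5 mm above the bench. Light friction, stays where left. Flat, its cam is 1.5 mm off the bench: a sound corner never reaches it, the soft one bears on it when pressed, after sinking 1 to 2 mm
- tab_fr (a point): middle of the upper face of the orange thumb tab (26x30x8 mm) of the front right shim lever, 60 mm out from the pin; some 80 mm above the bench raised, 33 mm flat. A finger going straight down 26 mm outward of the pin (plate y -150 mm) stays on the lever all the way, with about 2 N; there the flat lever's upper face is 31 mm above the bench
- shim_bl (a joint): back left cam-shim lever, 76 mm long, rad: 0 (0 to 0.08 at start) raised, sloping up and out to the left at 54 deg; 0.95 flat. Level pin along plate x at x +65, y +124 mm, 25.5 mm above the bench. Light friction, stays where left. Flat, its cam is 1.5 mm off the bench: a sound corner never reaches it, the soft one bears on it when pressed, after sinking 1 to 2 mm
- tab_bl (a point): middle of the upper face of the orange thumb tab (26x30x8 mm) of the back left shim lever, 60 mm out from the pin; some 80 mm above the bench raised, 33 mm flat. A finger going straight down 26 mm outward of the pin (plate y +150 mm) stays on the lever all the way, with about 2 N; there the flat lever's upper face is 31 mm above the bench
- shim_br (a joint): back right cam-shim lever, 76 mm long, rad: 0 (0 to 0.08 at start) raised, sloping up and out to the right at 54 deg; 0.95 flat. Level pin along plate x at x +65, y -124 mm, 25.5 mm above the bench. Light friction, stays where left. Flat, its cam is 1.5 mm off the bench: a sound corner never reaches it, the soft one bears on it when pressed, after sinking 1 to 2 mm
- tab_br (a point): middle of the upper face of the orange thumb tab (26x30x8 mm) of the back right shim lever, 60 mm out from the pin; some 80 mm above the bench raised, 33 mm flat. A finger going straight down 26 mm outward of the pin (plate y -150 mm) stays on the lever all the way, with about 2 N; there the flat lever's upper face is 31 mm above the bench
- caliper: digital caliper with black body, 59x200x11 mm, lying on the bench; origin: centre of its underside; a bystander
- screwdriver: screwdriver with blue handle, 190 mm long, lying on the bench; origin: centre of its underside; a bystander
- hex_keys: black folding hex-key set, 30x105x19 mm, on the bench; origin: centre of its underside; a bystander
- block_plane: block plane, 48x166x56 mm, on the bench; origin: centre of its sole; a bystander
- spring_clamp: steel spring clamp with orange tips, 72x147x24 mm, lying on the bench; origin: centre of its underside; a bystander

How it is judged:
On the way, in this order (a step that is already met when the one before it is completed fails the run):
1. with all levers still raised, the corner on the soft foot is pressed at its screw and sinks by 3 mm or more ((((contact force between the fingers and plate above 2 N and contact force between the fingers and shim_fl below 0.5 N and horizontal distance between the grasp point and corner_fl below 0.06 m) and height (world z) of corner_fl below 0.0332 m) or ((contact force between the fingers and plate above 2 N and contact force between the fingers and shim_fr below 0.5 N and horizontal distance between the grasp point and corner_fr below 0.06 m) and height (world z) of corner_fr below 0.0332 m) or ((contact force between the fingers and plate above 2 N and contact force between the fingers and shim_bl below 0.5 N and horizontal distance between the grasp point and corner_bl below 0.06 m) and height (world z) of corner_bl below 0.0332 m) or ((contact force between the fingers and plate above 2 N and contact force between the fingers and shim_br below 0.5 N and horizontal distance between the grasp point and corner_br below 0.06 m) and height (world z) of corner_br below 0.0332 m)) and value of joint each of shim_fl, shim_fr, shim_bl, shim_br below 0.25 rad), for 0.1 s.
2. one shim lever is pressed down flat, the other three still raised (((value of joint shim_fl above 0.88 rad and value of joint each of shim_fr, shim_bl, shim_br below 0.25 rad) or (value of joint shim_fr above 0.88 rad and value of joint each of shim_fl, shim_bl, shim_br below 0.25 rad) or (value of joint shim_bl above 0.88 rad and value of joint each of shim_fl, shim_fr, shim_br below 0.25 rad) or (value of joint shim_br above 0.88 rad and value of joint each of shim_fl, shim_fr, shim_bl below 0.25 rad))), for 0.2 s.
3. the corner of that lever is pressed again at its screw and now bears on its shim (the cam carries more than 0.5 N), sinking less than 2.8 mm ((((value of joint shim_fl above 0.88 rad and value of joint each of shim_fr, shim_bl, shim_br below 0.25 rad) and (contact force between the fingers and plate above 3 N and contact force between the fingers and shim_fl below 0.5 N and horizontal distance between the grasp point and corner_fl below 0.06 m) and contact force between shim_fl and anything else above 0.5 N and height (world z) of corner_fl above 0.0332 m) or ((value of joint shim_fr above 0.88 rad and value of joint each of shim_fl, shim_bl, shim_br below 0.25 rad) and (contact force between the fingers and plate above 3 N and contact force between the fingers and shim_fr below 0.5 N and horizontal distance between the grasp point and corner_fr below 0.06 m) and contact force between shim_fr and anything else above 0.5 N and height (world z) of corner_fr above 0.0332 m) or ((value of joint shim_bl above 0.88 rad and value of joint each of shim_fl, shim_fr, shim_br below 0.25 rad) and (contact force between the fingers and plate above 3 N and contact force between the fingers and shim_bl below 0.5 N and horizontal distance between the grasp point and corner_bl below 0.06 m) and contact force between shim_bl and anything else above 0.5 N and height (world z) of corner_bl above 0.0332 m) or ((value of joint shim_br above 0.88 rad and value of joint each of shim_fl, shim_fr, shim_bl below 0.25 rad) and (contact force between the fingers and plate above 3 N and contact force between the fingers and shim_br below 0.5 N and horizontal distance between the grasp point and corner_br below 0.06 m) and contact force between shim_br and anything else above 0.5 N and height (world z) of corner_br above 0.0332 m))), for 0.2 s.
At the end, for the whole second after the job is handed in: Exactly one shim lever, that of the corner proved soft and pressed again onto its shim, lies flat (0.88 rad or more of 0.95), the other three are raised (under 0.25 rad); the plate rests level on its feet, within 20 mm of where it stood; the bystanders lie within 30 mm of where they lay (((value of joint shim_fl above 0.88 rad and value of joint each of shim_fr, shim_bl, shim_br below 0.25 rad) or (value of joint shim_fr above 0.88 rad and value of joint each of shim_fl, shim_bl, shim_br below 0.25 rad) or (value of joint shim_bl above 0.88 rad and value of joint each of shim_fl, shim_fr, shim_br below 0.25 rad) or (value of joint shim_br above 0.88 rad and value of joint each of shim_fl, shim_fr, shim_bl below 0.25 rad)) and distance of plate from where it was at the start of the episode below 0.02 m and angle between plate's own z axis and vertical below 0.012 rad and height (world z) of plate between 0.0225 and 0.0255 m and linear speed of plate below 0.01 m/s and distance of each of caliper, screwdriver, hex_keys, block_plane, spring_clamp from where it was at the start of the episode below 0.03 m); the robot touches nothing.
It fails at once if two shim levers pressed down (value of joint each of shim_fl, shim_fr above 0.4 rad or value of joint each of shim_fl, shim_bl above 0.4 rad or value of joint each of shim_fl, shim_br above 0.4 rad or value of joint each of shim_fr, shim_bl above 0.4 rad or value of joint each of shim_fr, shim_br above 0.4 rad or value of joint each of shim_bl, shim_br above 0.4 rad).
It fails at once if the plate shoved more than 20 mm, or a corner of it lifted more than 12 mm (distance of plate from where it was at the start of the episode above 0.02 m or height (world z) of any of corner_fl, corner_fr, corner_bl, corner_br above 0.048 m).
It fails at once if a tool lying around moved more than 30 mm (distance of any of caliper, screwdriver, hex_keys, block_plane, spring_clamp from where it was at the start of the episode above 0.03 m).
It also fails if it takes over 64 s, if anything falls off the work surface, if the arm or the gripper's body presses on something with over 40 N, if the wrist force passes 120 N, or if a joint passes its speed limit or range.

## Working session

There is one attempt and no reset: what is moved stays moved. The work goes in short steps, Python scripts to look and compute and a tool call to move; the robot and the scene stay as the last step left them, time stands still between calls to the robot, and variables do not carry over. Pictures are saved under pics/ and viewed, at most 10 in all, crops included, and the job is handed in when it is done.

Besides the shell and the picture viewer there is one more tool, called as a command line: name --argument value ..., lists and objects as JSON in quotes. carry_out: Moves the arm, as the interface text tells. Its arguments: {"type":"object","properties":{"plan":{"type":"array","items":{"type":"number"}},"squeeze":{"type":"number"}},"required":["plan"]}

```bash
mkdir -p pics; python3 - <<'E'
from cell import sensors, optics, arm
import cv2,numpy as np
np.set_printoptions(precision=4,suppress=True)
s=sensors.sense();print(s['time'],s['tool_pos'],s['ee_rot'],s['force'],s['opening'])
for n in ['scene','side']:
    f=optics.grab_frame(n);cv2.imwrite(f'pics/{n}0.png',f['frame'][:,:,::-1]);print(n,f['fx'],f['cx'],f['cy'],f['pose'])
E
```

```text
0.0 [ 0.2205 -0.5842  0.2219] [-0.0008  0.9838  0.1794 -0.0001] [ 0.0896  0.0994 -0.083 ] 0.08795148852411618
scene 519.1372978300948 274.65227977696793 198.3093590350748 [[ 0.8329 -0.3969  0.3857 -0.1351]
 [-0.5534 -0.5891  0.5889 -1.1   ]
 [-0.0065 -0.7039 -0.7103  1.4   ]
 [ 0.      0.      0.      1.    ]]
side 403.49114974191923 276.8803524596185 207.05953711120736 [[-0.9811 -0.0978  0.1668  0.3435]
 [-0.1934  0.4905 -0.8497  1.179 ]
 [ 0.0013 -0.8659 -0.5001  0.7632]
 [ 0.      0.      0.      1.    ]]
```

View pics/scene0.png

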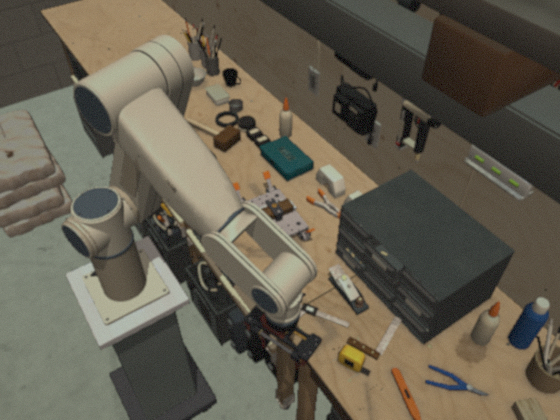

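View pics/side0.png

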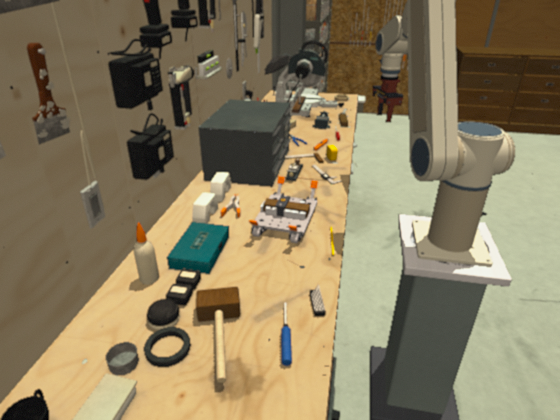

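The plate shows at about (280,212) in the scene view, partly behind the arm, and (285,215) in the side view, with four orange tabs raised. I'll zoom in on the side view.

```bash
cat > h.py <<'E'
import numpy as np,cv2
def ray(f,u,v):
    d=f['pose'][:3,:3]@np.array([(u-f['cx'])/f['fx'],(v-f['cy'])/f['fy'],1]);return f['pose'][:3,3],d
def onz(f,u,v,z):
    o,d=ray(f,u,v);return o+d*(z-o[2])/d[2]
def tri(obs):
    A=0;b=0
    for f,u,v in obs:
        o,d=ray(f,u,v);d=d/np.linalg.norm(d);P=np.eye(3)-np.outer(d,d);A=A+P;b=b+P@o
    return np.linalg.solve(A,b)
def proj(f,p):
    c=f['pose'][:3,:3].T@(np.asarray(p)-f['pose'][:3,3]);return c[0]/c[2]*f['fx']+f['cx'],c[1]/c[2]*f['fy']+f['cy']
E
python3 - <<'E'
import cv2,pickle
from h import *
from cell import optics
np.set_printoptions(precision=4,suppress=True)
f=optics.grab_frame('side');g=optics.grab_frame('scene');pickle.dump((f,g),open('fg.pkl','wb'))
a=cv2.resize(f['frame'][165:255,235:335],None,fx=5.6,fy=5.6,interpolation=2)
cv2.imwrite('pics/sidecrop.png',a[:,:,::-1])
print(onz(f,287,217,.036),onz(g,282,212,.036))
E
```

```text
[0.5385 0.0041 0.036 ] [ 0.589  -0.0419  0.036 ]
```

View pics/sidecrop.png

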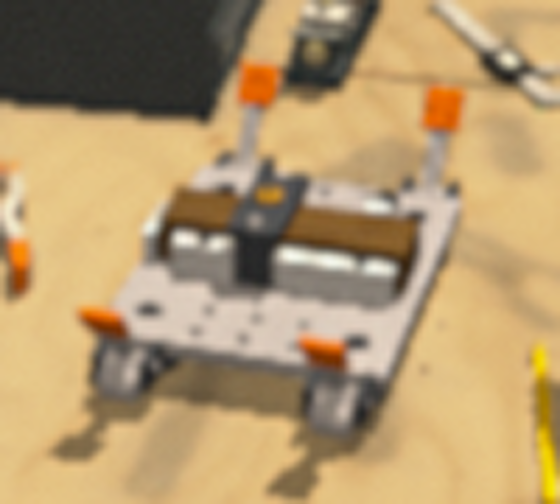

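The side crop shows the bl screw at (150,309) and the fl screw at (355,341). The left tabs are at the bottom and the right tabs at the top.

```bash
python3 - <<'E'
import pickle
from h import *
np.set_printoptions(precision=4,suppress=True)
f,g=pickle.load(open('fg.pkl','rb'))
P=lambda x,y,z:onz(f,235+x/5.6-.4,165+y/5.6-.4,z)
bl=P(150,309,.036);fl=P(355,341,.036)
d=bl-fl;yaw=np.arctan2(d[1],d[0]);print(bl,fl,np.linalg.norm(d),np.degrees(yaw))
R=np.array([[np.cos(yaw),-np.sin(yaw)],[np.sin(yaw),np.cos(yaw)]])
c=(bl+fl)[:2]/2-R@[0,.08];print('centre',c)
print('tabs r',P(258,85,.08),P(443,108,.08),'l',P(103,322,.08),P(323,352,.08))
for n,x,y in [('fl',-.065,.08),('fr',-.065,-.08),('bl',.065,.08),('br',.065,-.08)]:
    w=c+R@[x,y];print(n,w,proj(g,[*w,.036]),(np.array(proj(f,[*w,.036]))-[235,165])*5.6)
    t=c+R@[x,np.sign(y)*.159];print('  tab',t)
E
```

```text
[0.6212 0.0391 0.036 ] [0.4931 0.0505 0.036 ] 0.128577302796638 -5.078474252949859
centre [ 0.5501 -0.0349]
tabs r [ 0.5976 -0.1898  0.08  ] [ 0.4693 -0.1798  0.08  ] l [0.6274 0.1269 0.08  ] [0.4998 0.1335 0.08  ]
fl [0.4924 0.0505] (np.float64(245.75046879249234), np.float64(207.4469375334619)) [353.9204 338.9411]
  tab [0.4994 0.1292]
fr [ 0.4783 -0.1088] (np.float64(266.3135147829837), np.float64(236.82812550688138)) [411.4319 212.4542]
  tab [ 0.4713 -0.1875]
bl [0.6219 0.039 ] (np.float64(277.0961057486233), np.float64(195.25227067714474)) [146.6515 306.587 ]
  tab [0.6289 0.1177]
br [ 0.6078 -0.1203] (np.float64(298.87378235474733), np.float64(223.2802919478551)) [221.2109 185.5728]
  tab [ 0.6008 -0.199 ]
```

carry_out --plan '[1,42,-33,-6,0,1,42,-33,-6,0,1,42,-33,-6,0,1,42,-33,-6,0,1,42,-33,-6,0,1,42,-33,-6,0,1,42,-33,-6,0,1,42,-33,-6,0]' --squeeze 10

```text
time: 1.2
tool_pos: [0.4424, -0.2175, 0.271]
ee_rot: [0.0, 0.984, 0.179, 0.0]
force: [0.5, -0.3, -0.7]
opening: 0.0111
grasp_force: 0.0
```

carry_out --plan '[1,42,-33,-6,0,1,42,-33,-6,0,1,42,-33,-6,0,1,40,-33,-6,0,1,0,0,0,8.6,1,0,0,0,8.6,1,0,0,0,8.6,1,0,0,0,0]'

```text
time: 2.2
tool_pos: [0.5504, -0.0369, 0.2945]
ee_rot: [0.0, 0.999, -0.044, -0.0]
force: [0.1, -0.2, -0.6]
opening: 0.0004
grasp_force: 0.0
```

```bash
python3 - <<'E'
import cv2,pickle
from h import *
from cell import optics,sensors
np.set_printoptions(precision=4,suppress=True)
s=sensors.sense();print(s['time'],s['tool_pos'],s['ee_rot'],s['joint_positions'],s['force'])
w=optics.grab_frame('wrist');pickle.dump(w,open('w1.pkl','wb'));print(w['pose'],w['fx'])
cv2.imwrite('pics/w1.png',w['frame'][:,:,::-1])
E
```

```text
2.2 [ 0.5504 -0.0369  0.2945] [ 0.      0.999  -0.044  -0.0002] [-0.0885  0.2372  1.7225 -0.      1.1822  1.5702] [ 0.0884 -0.2038 -0.5827]
[[-0.0885 -0.952  -0.293   0.6318]
 [-0.9961  0.0845  0.0261 -0.0441]
 [-0.0001  0.2941 -0.9558  0.4557]
 [ 0.      0.      0.      1.    ]] 302.0241249517873
```

View pics/w1.png

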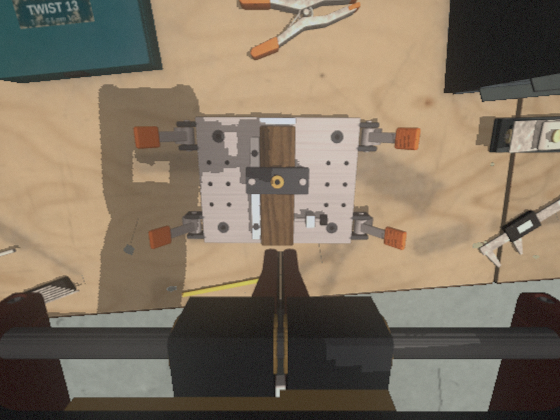

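The wrist view shows all four corner screws: bl (218,137), br (337,137), fl (223,228), fr (332,228). All levers are raised. I'll fit the pose, with height free as a check.

```bash
python3 - <<'E'
import pickle
from h import *
from scipy.optimize import least_squares
np.set_printoptions(precision=4,suppress=True)
w=pickle.load(open('w1.pkl','rb'));f,g=pickle.load(open('fg.pkl','rb'))
# refine the dark-screw centroids
gr=cv2.cvtColor(w['frame'],cv2.COLOR_RGB2GRAY).astype(float)
px={}
for n,(u,v) in dict(bl=(218,137),br=(337,137),fl=(223,228),fr=(332,228)).items():
    c=gr[v-9:v+10,u-9:u+10];m=np.clip(np.percentile(c,40)-20-c,0,None);yy,xx=np.mgrid[-9:10,-9:10]
    px[n]=(u+(m*xx).sum()/m.sum(),v+(m*yy).sum()/m.sum());print(n,px[n])
L=dict(fl=(-.065,.08),fr=(-.065,-.08),bl=(.065,.08),br=(.065,-.08))
def pt(q,a):
    c,s=np.cos(q[3]),np.sin(q[3]);return [q[0]+c*a[0]-s*a[1],q[1]+s*a[0]+c*a[1],q[2]]
def res(q): return np.concatenate([np.array(proj(w,pt(q,L[n])))-px[n] for n in L])
r=least_squares(res,[.55,-.035,.036,-.09]);print(r.x,r.fun,np.degrees(r.x[3]))
r2=least_squares(lambda q:res([q[0],q[1],.036,q[2]]),[.55,-.035,-.09]);print('z fixed',r2.x,r2.fun)
print('bl tri',tri([(w,*px['bl']),(f,261.4,219.8)]),'fl tri',tri([(w,*px['fl']),(f,298,225.5)]))
q=[r2.x[0],r2.x[1],.036,r2.x[2]]
for n in L: print(n,np.array(pt(q,L[n])),'lever',np.array(pt(q,(L[n][0],np.sign(L[n][1])*.150))))
E
```

```text
bl (np.float64(217.34796238244513), np.float64(136.00979623824452))
br (np.float64(336.63312977099235), np.float64(136.5218320610687))
fl (np.float64(222.7900623102732), np.float64(227.01949193161846))
fr (np.float64(329.25181472519876), np.float64(225.7423090217767))
[ 0.5503 -0.0318  0.0317 -0.0926] [-0.1473 -0.6744  1.1104  1.0102  0.3236 -0.1397 -1.2048 -0.1672] -5.30278475451312
z fixed [ 0.551  -0.0319 -0.0925] [-0.6706 -0.1466  1.6342  1.5414 -0.3022 -0.5247 -0.5781 -0.5473]
bl tri [0.6216 0.041  0.0371] fl tri [0.4933 0.0525 0.0371]
fl [0.4936 0.0538 0.036 ] lever [0.5001 0.1235 0.036 ]
fr [ 0.4788 -0.1056  0.036 ] lever [ 0.4724 -0.1753  0.036 ]
bl [0.6231 0.0417 0.036 ] lever [0.6295 0.1114 0.036 ]
br [ 0.6083 -0.1176  0.036 ] lever [ 0.6018 -0.1873  0.036 ]
```

carry_out --plan '[1,-22,-29,-35,0,1,-22,-28,50,0,1,-21,-28,60,0,1,0,0,60,0,1,0,0,60,0,1,0,0,52,0,1,0,0,0,0]'

```text
time: 3.12
tool_pos: [0.4921, 0.0502, 0.0506]
ee_rot: [0.0, 0.999, -0.044, -0.004]
force: [-0.9, -0.2, 0.2]
opening: 0.0005
grasp_force: 0.0
```

carry_out --plan '[1,1,-2,8,0,1,0,0,2,0,1,0,0,1,0,1,0,0,0,0]'

```text
time: 3.62
tool_pos: [0.497, 0.0524, 0.0437]
ee_rot: [-0.0, 0.999, -0.045, 0.001]
force: [0.1, -0.8, 0.9]
opening: 0.0006
grasp_force: 0.0
```

carry_out --plan '[1,0,0,1,0,1,0,0,0,0]'

```text
time: 3.88
tool_pos: [0.4964, 0.0524, 0.0418]
ee_rot: [-0.0, 0.999, -0.045, 0.0]
force: [0.0, 0.1, 0.2]
opening: 0.0001
grasp_force: 0.0
```

carry_out --plan '[1,0,0,1,0,1,0,0,0,0]'

```text
time: 4.12
tool_pos: [0.4963, 0.0523, 0.0406]
ee_rot: [0.0, 0.999, -0.045, -0.0]
force: [0.0, -0.9, -0.2]
opening: 0.0002
grasp_force: 0.0
```

carry_out --plan '[1,-2,0,2,0,1,0,0,2,0,1,0,0,1,0,1,0,0,0,0]'

```text
time: 4.62
tool_pos: [0.4942, 0.0526, 0.0361]
ee_rot: [0.0, 0.999, -0.045, -0.0]
force: [-3.4, -0.1, 8.2]
opening: 0.0002
grasp_force: 4.1
```

carry_out --plan '[1,0,0,1,0,1,0,0,0,0]'

```text
time: 4.88
tool_pos: [0.4943, 0.0526, 0.0359]
ee_rot: [0.0, 0.999, -0.045, -0.0]
force: [-5.4, -0.1, 20.4]
opening: -0.0001
grasp_force: 9.7
```

fl is sound: 20 N with 0.2 mm of give. Next is bl.

carry_out --plan '[1,0,0,-30,0,1,43,0,0,0,1,44,0,0,0,1,43,0,0,0,1,0,0,24,0,1,0,0,3,0,1,0,0,2,0,1,0,0,0,0]'

```text
time: 5.88
tool_pos: [0.6236, 0.041, 0.0362]
ee_rot: [0.0, 0.999, -0.045, -0.0]
force: [-0.5, 0.2, -0.2]
opening: 0.0004
grasp_force: 0.0
```

carry_out --plan '[1,0,0,1,0,1,0,0,0,0]'

```text
time: 6.12
tool_pos: [0.6241, 0.0411, 0.0352]
ee_rot: [-0.0, 0.999, -0.045, 0.0]
force: [-1.7, 0.8, 3.2]
opening: 0.0008
grasp_force: 1.2
```

carry_out --plan '[1,0,0,1,0,1,0,0,0,0]'

```text
time: 6.38
tool_pos: [0.6242, 0.0411, 0.0339]
ee_rot: [-0.0, 0.999, -0.045, 0.0]
force: [-1.1, 1.2, 3.0]
opening: 0.0007
grasp_force: 1.5
```

carry_out --plan '[1,0,0,1,0,1,0,0,0,0]'

```text
time: 6.62
tool_pos: [0.6243, 0.0411, 0.0328]
ee_rot: [-0.0, 0.999, -0.045, 0.0]
force: [1.0, 2.2, 3.8]
opening: 0.0007
grasp_force: 1.7
```

bl yields softly: it has gone down 3 mm with only 4 N. I'll push it to the stop.

carry_out --plan '[1,0,0,1,0,1,0,0,0,0]'

```text
time: 6.88
tool_pos: [0.6244, 0.0411, 0.0322]
ee_rot: [-0.0, 0.999, -0.045, 0.0]
force: [0.4, 2.4, 6.7]
opening: 0.0004
grasp_force: 3.4
```

carry_out --plan '[1,0,0,1,0,1,0,0,0,0,1,0,0,0,0]'

```text
time: 7.25
tool_pos: [0.6244, 0.0412, 0.032]
ee_rot: [-0.0, 0.999, -0.045, 0.001]
force: [-2.3, 3.0, 13.3]
opening: 0.0004
grasp_force: 6.7
```

bl hit a hard stop 4 mm down, so it is the soft corner. Now its lever, 70 mm further left.

carry_out --plan '[1,0,0,-50,0,1,0,0,-40,0,1,0,-35,0,0,1,0,-35,0,0,1,0,0,20,0,1,0,0,15,0,1,0,0,10,0,1,0,0,10,0]'

```text
time: 8.25
tool_pos: [0.63, 0.1097, 0.0647]
ee_rot: [0.0, 0.999, -0.045, -0.0]
force: [0.1, -1.3, 1.4]
opening: 0.0006
grasp_force: 0.4
```

carry_out --plan '[1,0,0,8,0,1,0,0,8,0,1,0,0,8,0,1,0,0,5,0,1,0,0,3,0,1,0,0,0,0]'

```text
time: 9.0
tool_pos: [0.63, 0.1106, 0.0334]
ee_rot: [0.0, 0.999, -0.045, -0.0]
force: [0.5, -0.6, -0.0]
opening: 0.0005
grasp_force: 0.0
```

carry_out --plan '[1,0,0,1,0,1,0,0,1,0,1,0,0,0,0]'

```text
time: 9.38
tool_pos: [0.6302, 0.1107, 0.0318]
ee_rot: [-0.0, 0.999, -0.045, 0.0]
force: [-0.0, 0.3, 0.8]
opening: 0.0002
grasp_force: 0.3
```

carry_out --plan '[1,0,0,1,0,1,0,0,0,0]'

```text
time: 9.62
tool_pos: [0.6303, 0.1107, 0.0308]
ee_rot: [-0.0, 0.999, -0.045, 0.0]
force: [-0.3, 1.0, 1.8]
opening: 0.0005
grasp_force: 0.8
```

carry_out --plan '[1,0,0,1,0,1,0,0,0,0]'

```text
time: 9.88
tool_pos: [0.6304, 0.1108, 0.0302]
ee_rot: [-0.0, 0.999, -0.045, 0.0]
force: [-0.7, 0.4, 4.8]
opening: 0.0004
grasp_force: 2.5
```

carry_out --plan '[1,0,0,1,0,1,0,0,0,0]'

```text
time: 10.12
tool_pos: [0.6304, 0.1108, 0.0299]
ee_rot: [-0.0, 0.999, -0.045, 0.0]
force: [-3.3, 0.8, 11.5]
opening: 0.0005
grasp_force: 5.9
```

The lever is at its stop (11 N). I'll lift, take a look, and go back over the bl screw.

carry_out --plan '[1,0,0,-50,0,1,0,35,-30,0,1,0,35,0,0,1,0,0,0,0]'

```text
time: 10.62
tool_pos: [0.6237, 0.0389, 0.109]
ee_rot: [0.0, 0.999, -0.046, 0.0]
force: [0.4, -0.0, 0.3]
opening: 0.0006
grasp_force: 0.0
```

```bash
python3 - <<'E'
import cv2
from cell import optics
w=optics.grab_frame('wrist')['frame'];f=optics.grab_frame('side')['frame']
cv2.imwrite('pics/w2.png',cv2.hconcat([w[:,:,::-1],cv2.resize(f[165:255,235:285],(233,420))[:,:,::-1]]))
E
```

```text
(no output)
```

View pics/w2.png

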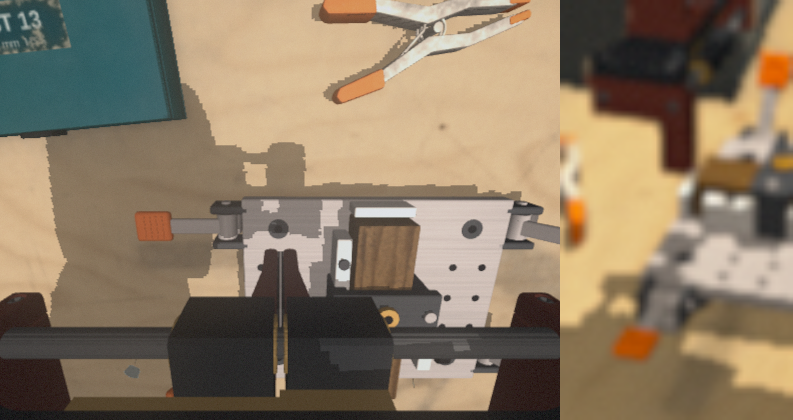

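The bl lever now lies flat, with its tab at (153,226) and the full arm visible. The screw is at (278,228) and the plate hasn't shifted. I'll press the corner again.

carry_out --plan '[1,0,0,35,0,1,0,0,28,0,1,0,0,7,0,1,0,0,1,0,1,0,0,1,0,1,0,0,0,0]'

```text
time: 11.48
tool_pos: [0.6246, 0.041, 0.0376]
ee_rot: [-0.0, 0.999, -0.045, 0.001]
force: [0.1, -0.3, 0.9]
opening: 0.0004
grasp_force: 0.0
```

carry_out --plan '[1,0,0,1,0,1,0,0,0,0]'

```text
time: 11.72
tool_pos: [0.6242, 0.0409, 0.0361]
ee_rot: [-0.0, 0.999, -0.045, 0.0]
force: [0.3, -0.1, 1.3]
opening: 0.0002
grasp_force: 0.7
```

carry_out --plan '[1,0,0,1,0,1,0,0,0,0]'

```text
time: 11.98
tool_pos: [0.6242, 0.0409, 0.0351]
ee_rot: [-0.0, 0.999, -0.045, 0.0]
force: [-0.9, -0.4, 4.0]
opening: 0.0002
grasp_force: 2.2
```

carry_out --plan '[1,0,0,1,0,1,0,0,0,0]'

```text
time: 12.22
tool_pos: [0.6243, 0.041, 0.035]
ee_rot: [-0.0, 0.999, -0.045, 0.0]
force: [-2.4, 0.8, 11.5]
opening: 0.0006
grasp_force: 6.2
```

carry_out --plan '[1,0,0,0.5,0,1,0,0,0,0,1,0,0,0,0,1,0,0,0,0]'

```text
time: 12.72
tool_pos: [0.6244, 0.0409, 0.0349]
ee_rot: [-0.0, 0.999, -0.045, 0.0]
force: [-4.4, -0.9, 16.4]
opening: 0.0007
grasp_force: 8.0
```

It now bears on the shim: 16 N at 1.3 mm of sink. I'll lift clear and check.

carry_out --plan '[1,0,0,-30,0,1,0,0,-60,0,1,0,0,-60,0,1,-30,20,-50,0,1,-40,20,-50,0,1,0,0,0,0,1,0,0,0,0,1,0,0,0,0]'

```text
time: 13.72
tool_pos: [0.5533, 0.0087, 0.2781]
ee_rot: [0.0, 0.999, -0.045, -0.001]
force: [0.0, 0.4, -0.9]
opening: 0.0004
grasp_force: 0.0
```

```bash
python3 - <<'E'
import cv2
from cell import optics,sensors
print(sensors.sense()['tool_pos'])
w=optics.grab_frame('wrist')['frame'];cv2.imwrite('pics/w3.png',w[:,:,::-1])
E
```

```text
[0.55330502 0.00871271 0.27809463]
```

View pics/w3.png

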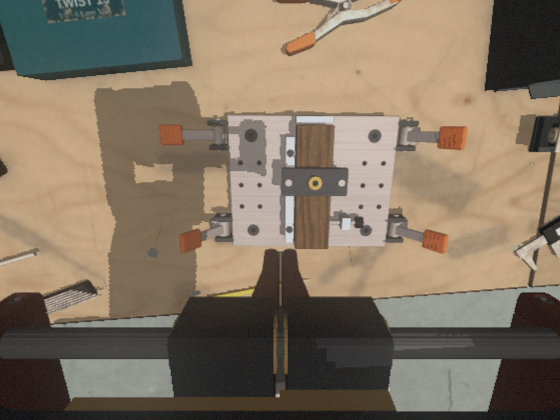

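The bl lever is flat, with its tab at (171,134). The other three are raised, at (190,240), (434,241) and (452,138). The plate and tools look undisturbed, and the arm is clear.

```bash
python3 -c "
from cell import hand_in
print(hand_in())"
```

```text
the job is handed in; nothing more can be done
None
```

The back-left corner was the soft one: it sank 4 mm to its stop. I pressed its shim lever flat and pressed the corner again, where it bore on the shim at about 1.3 mm under 16 N. The other three levers stayed raised, and I handed the job in about 14 s into the 64 s limit; no verdict came back.

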